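# Page the shop floor: chime, then hold the talk bar

## Robot

A 6-joint arm with a two-finger parallel gripper is mounted at the origin on the work surface. World frame = base frame: x ahead of the robot, y to its left, z up, the work surface at z = 0. Lengths are in mm, angles in rad, forces in N, time in s.
With the tool pointing down it reaches from about 275 to 750 mm from the base axis. Payload 10.2 kg.
Tool frame: the origin (TCP) lies at the very end of the fingers, on their centre line; the grasp point (between the pads) lies 19 mm behind it; z points along the fingers, y is the direction in which the jaws open and shut (so a half turn about z gives the same grasp; the last joint's range is limited). The gripper opens to 85 mm and grips with 20 to 120 N. Pads are 22 mm wide; open, the fingers measure 114 mm over their backs; the gripper's body (76 mm by 85 mm) begins 54 mm behind the grasp point. The pads swing forward as they close: fully open they stand 13 mm farther back than shut.
Start: joints at [-1.422, 0.313, 1.498, -0, 1.331, -0.223], TCP at [190.717, -489.14, 231.294] pointing down, gripper open.
Joint ranges: [-2.94, 2.94], [-0.97, 2.17], [0.19, 2.56], [-1.23, 4.37], [0.02, 3.11], [-2.88, 2.88]. Speed limits (rad/s): [2.39, 2.39, 3.01, 3.14, 3.14, 3.14].

## Interface

Orientations are given as [roll, pitch, yaw] about the fixed x, y, z axes, in that order (R = Rz(yaw) Ry(pitch) Rx(roll)).
In Python, from workcell import ctrl, grab_frame gives the robot as it stands.
- The arm moves only by the tool jog_arm, never from a script. Its argument "motion" is a list of rows, each an object with "claw": the opening, from 0 (shut) to 1 (fully open); "linear": the shift along the tool's x, y, z in cm, a list of three; "twist": the turn about the tool's z in rad. A call has 1 to 12 rows; each row is the pose to reach, as a shift and turn from the pose measured when the call began, along the tool's axes at that moment; what a row does not reach only later rows make up. A row lasts 1/8 s, in which the tool goes at most 62.5 mm and 10.7 degrees, less where a joint would pass 70% of its speed; a pose out of reach is approached as far as the arm can. A call with a gripper value outside its range is refused whole. The fingers move at their own pace and stop on an object; "newtons" is the grip in N (left out, the last holds). Time passes only in rows, so rows that repeat a pose let the fingers close. It gives the time, the measured TCP pose, the force and the opening at its end, in the units of the state.
- ctrl.get_obs(): the state, without advancing time (a new reading comes with each control period).
- grab_frame(name): name is "side" or "top"; returns a dict with "color" (384x512x3 uint8, red, green, blue), "z_map" (384x512 float32, mm along the optical axis (not along the pixel's ray), 0 where there is no reading), "intrinsics" (3x3 intrinsics, pixels), "R" (3x3) and "t" (3): a world point X has camera coordinates R X + t. Camera axes: x right, y down, z forward; pixel columns grow to the right and rows downward; lengths in mm; the calibration is good to about 2 mm. A picture is of the moment at which its call begins.
- ctrl.hand_in(): hands the job in, once; it reports no verdict.
The state is a dict: "time": time; "joint_pos": joint angles; "qvel": joint speeds; "joint_torque": joint torques, N m; "eef_pos": TCP position; "tool_rot": TCP orientation; "ft_force": force on the tool from outside, world axes, zero at the start; "torque": the same for the moment, N m; "grip_width": finger opening in mm.
Only numpy, scipy, OpenCV 4.12 (cv2) and the standard library are available. Lean on these libraries where they do the work, as an engineer would, in place of code of your own. Each camera call takes 0.05 s, during which the arm holds its last target.

## Task

Make a call to the shop floor from the paging station on the desk: press its round chime button fully down and let it come right back up, then leave all keys alone for three seconds while the chime plays. Then press the long talk bar all the way down to its stop and keep it there with the fingertips, firmly (about 10 to 20 N) but without leaning on it; the job finishes with the bar still held down, not released. Leave the square keys, the microphone and the other things on the desk alone.

Things in the scene. Friction and masses are not known exactly. Their poses are not given: they have to be found in the camera images.
- station: Grey desk console, 197 mm deep (x), 285 wide (y). Origin: middle of its underside; x points away from the user (the robot's side), y to the left. Plane deck, 50 high in the middle, rising 0.12 rad away from the user (38 to 62). Long black talk bar on the user's side; 77 mm behind it a row of four white keys 40 mm apart, one round, three square; microphone on the far left corner.
- chime_top (a point): Middle of the top of the chime button: the only ROUND key of the row, white, 26 mm diameter in a round black collar, 10 mm proud of the deck. It may stand in any of the four places of the row. The point moves with the button.
- chime (a joint): Travel of the chime button in m: 0 up, 0.005 fully down. Spring: 1.5 N to start, 5 N at the stop. It moves square to the deck (0.12 rad off vertical); pressing straight down works.
- talk_bar_top (a point): Middle of the top of the talk bar: a black bar 130 mm long (along the station's y) by 28 mm wide, top level with the deck's slope and 13 mm above the deck when up, 77 mm nearer the user than the row of keys. The point moves with the bar.
- talk_bar (a joint): Travel of the talk bar in m: 0 up, 0.007 down on its stop. Spring: 3 N to start, 8 N at the stop; it comes up by itself when let go, so about 10 N or more keeps it on the stop. It moves square to the deck (0.12 rad off vertical); pressing straight down anywhere near the middle works.
- mic: Gooseneck microphone, rigid and fixed on the station's far left corner, its foot at least 70 mm left of the nearest key. Origin: foot of its stem on the deck. The 9 mm stem rises 140 mm above the deck, leaning left; the 25 mm thick head, reaching 185 mm above the deck, points left and to the user (ends about 85 mm left of the foot and 60 mm nearer the user).
- zone_a (a joint): Travel of one of the three square zone keys (white, 19 mm wide, 8 mm proud of the deck, in a square black frame) in m: 0 up, 0.005 down. Not to be pressed.
- zone_a_top (a point): Middle of the top of that square zone key.
- zone_b (a joint): Travel of one of the three square zone keys (white, 19 mm wide, 8 mm proud of the deck, in a square black frame) in m: 0 up, 0.005 down. Not to be pressed.
- zone_b_top (a point): Middle of the top of that square zone key.
- zone_c (a joint): Travel of one of the three square zone keys (white, 19 mm wide, 8 mm proud of the deck, in a square black frame) in m: 0 up, 0.005 down. Not to be pressed.
- zone_c_top (a point): Middle of the top of that square zone key.
- mug: White mug, 80 mm diameter, 95 mm high, right of the station. Origin under its middle. Not part of the job.
- stapler: Black desk stapler 150 x 36 mm, 58 mm high, lying in front of the station on the user's side. Origin under its middle. Not part of the job.
- calculator: Flat desk calculator 120 x 80 mm, 16 mm high, left of the station. Origin under its middle. Not part of the job.
- marker: White marker pen with black cap, 130 mm long, 18 mm thick, lying in front of the station on the user's side. Origin under its middle. Not part of the job.
- tape_dispenser: Black tape dispenser 135 x 58 mm, 84 mm high, right of the station, behind the mug. Origin under its middle. Not part of the job.
- jar: Red plastic jar with white lid, 84 mm diameter, 115 mm high, left of the station, behind the calculator. Origin under its middle. Not part of the job.
- tissue_box: Red tissue box 100 x 160 mm, 85 mm high with tissues up to 110 mm, behind the station. Origin under its middle. Not part of the job.

How it is judged:
By the outcome, as a careful person would: the job done as asked, in the order asked, and still so for the second after the job is handed in, while the arm keeps its last pose, push and grip.
It also fails if it takes over 51 s, if anything falls off the work surface, if the arm or the gripper's body presses on something with over 40 N, if the wrist force passes 120 N, or if a joint passes its speed limit or range.

## Working session

There is one attempt and no reset: what is moved stays moved. The work goes in short steps, Python scripts to look and compute and a tool call to move; the robot and the scene stay as the last step left them, time stands still between calls to the robot, and variables do not carry over. Pictures are saved under pics/ and viewed, and the job is handed in when it is done.

Besides the shell and the picture viewer there is one more tool, called after "Request:" by a JSON object that holds its "method" and its "body", one argument or row to a line. jog_arm: Moves the arm, as the interface text tells. Its arguments: {"type":"object","properties":{"motion":{"type":"array"},"newtons":{"type":"number"}},"required":["motion"]}

```bash
mkdir -p pics; python3 - <<'E'
from workcell import ctrl, grab_frame
import cv2,pickle
fr={n:grab_frame(n) for n in("top","side")}
pickle.dump(fr,open("fr.pkl","wb"))
for n,f in fr.items():
    cv2.imwrite(f"pics/{n}0.png",f["color"][:,:,::-1]); print(n,f["intrinsics"].round(1).tolist(),f["R"].round(3).tolist(),f["t"].round(1))
print(ctrl.get_obs())
E
```

```text
top [[470.9, 0.0, 256.5], [0.0, 470.9, 195.0], [0.0, 0.0, 1.0]] [[0.015, -1.0, 0.013], [-0.99, -0.016, -0.142], [0.142, -0.011, -0.99]] [ 19.3 568.1 954. ]
side [[395.0, 0.0, 251.0], [0.0, 395.0, 190.5], [0.0, 0.0, 1.0]] [[0.997, -0.081, -0.004], [-0.06, -0.695, -0.716], [0.055, 0.714, -0.698]] [-555.7   79.4 1018.9]
{'time': 0.1, 'joint_pos': array([-1.42240465e+00,  3.13406092e-01,  1.49835722e+00,  9.72006572e-06,
        1.33099609e+00, -2.23379577e-01]), 'qvel': array([-0.00027964, -0.00154867, -0.00041316,  0.00066557,  0.00099144,
       -0.00188555]), 'joint_torque': array([ 2.51720798e-03, -4.12897289e+01, -2.60139692e+01, -2.10741032e-04,
        3.02167980e-03,  1.65752340e-05]), 'eef_pos': array([ 190.68139966, -488.90471633,  230.78760159]), 'tool_rot': array([-3.14045698e+00, -2.67672086e-04,  3.71768791e-01]), 'ft_force': array([0.20865134, 0.96704145, 0.12193645]), 'torque': array([-0.04638349,  0.0279703 , -0.00316836]), 'grip_width': 85.55114411461005}
```

View pics/top0.png

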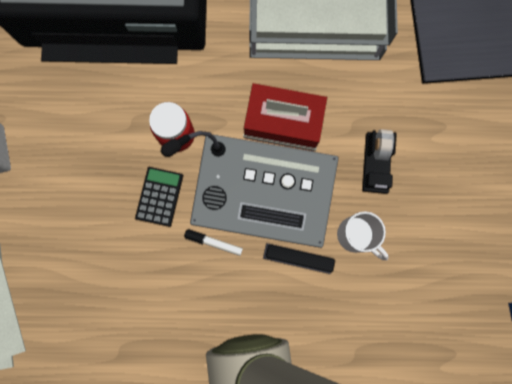

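View pics/side0.png

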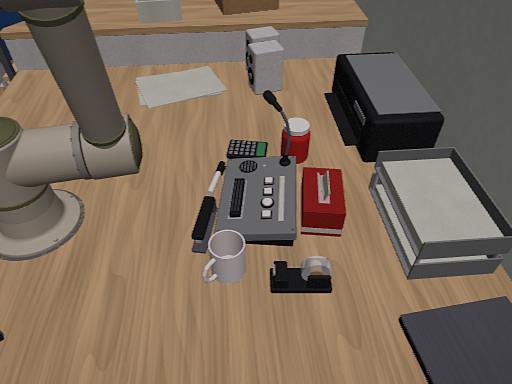

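The top view shows four keys at about (250,174), (269,178), (288,181) and (307,185). The third is round, so it is the chime. The talk bar is at about (272,216), and the mic is at the far left, around (170–218,145). The side view agrees: round key at (267,202), bar at (237,197).

```bash
cat > h.py <<'E'
import numpy as np,cv2,pickle
def ray(f,u,v):
    K,R,t=f["intrinsics"],f["R"],f["t"]
    return -R.T@t, R.T@np.linalg.inv(K)@np.array([u,v,1.])
def onz(f,u,v,z):
    c,d=ray(f,u,v); return c+d*(z-c[2])/d[2]
def two(f,p,g,q):
    a,d=ray(f,*p);b,e=ray(g,*q)
    s=np.linalg.lstsq(np.stack([d,-e],1),b-a,rcond=None)[0]
    P,Q=a+d*s[0],b+e*s[1]; return (P+Q)/2,np.linalg.norm(P-Q)
def dep(f,u,v):
    K=f["intrinsics"];z=f["z_map"][int(round(v)),int(round(u))]
    return f["R"].T@(np.linalg.inv(K)@np.array([u,v,1.])*z-f["t"])
E
python3 - <<'E'
from h import *
fr=pickle.load(open("fr.pkl","rb"))
T,S=fr["top"],fr["side"]
boxes={"top":((235,160,325,232)),"side":((225,170,282,225))}
for n,f in fr.items():
    x0,y0,x1,y1=boxes[n]
    im=f["color"]; cv2.imwrite(f"pics/z_{n}.png",cv2.resize(im[y0:y1,x0:x1,::-1],None,fx=8,fy=8,interpolation=cv2.INTER_NEAREST))
    g=im.max(2).copy(); m=np.zeros_like(g); m[y0:y1,x0:x1]=1
    for nm,mask in(("white",(g>190)&(m>0)),("black",(g<55)&(m>0))):
        k,lab,st,ce=cv2.connectedComponentsWithStats(mask.astype(np.uint8))
        for i in range(1,k):
            if st[i,4]>15:
                c=ce[i]; cnt=cv2.findContours((lab==i).astype(np.uint8),0,2)[0][0]; r=cv2.minAreaRect(cnt)
                print(n,nm,st[i],c.round(1),"rect",np.round(r[0],1),np.round(r[1],1),round(r[2],1),"dep",dep(f,*c).round(1))
E
```

```text
top white [255 160  63  11 222] [289.5 164.4] rect [286.2 163.7] [62.8  4. ] 9.9 dep [631.5 -40.   56.2]
top white [245 170  10   9  64] [249.5 174.1] rect [249.5 174.2] [8.  7.6] 11.3 dep [608.2  43.6  61.9]
top white [264 174   9   8  62] [268.3 177.5] rect [268.  177.5] [7. 8.] 90.0 dep [602.    4.4  61.5]
top white [282 176  12  10  91] [287.4 180.5] rect [287.5 180.5] [9.9 9.9] 45.0 dep [595.9 -35.3  63.1]
top white [302 180   9   9  66] [306.2 184. ] rect [306.4 184. ] [8.2 7.6] 11.3 dep [589.6 -74.6  60.7]
top black [241 206  62  21 368] [271.5 215.9] rect [271.5 215.9] [60.5 10.5] 10.1 dep [522.5  -3.3  54.6]
side white [266 178   6   4  20] [268.4 179.5] rect [268.5 179.5] [3. 5.] 90.0 dep [607.4  42.1  59.6]
side white [265 188   6   5  22] [267.5 190. ] rect [267.5 190. ] [4. 5.] 90.0 dep [600.2   0.7  61.8]
side white [263 198   8   7  27] [266.9 200.7] rect [266.5 201. ] [6. 7.] 90.0 dep [594.4 -36.7  61.5]
side white [263 211   7   5  25] [266. 213.] rect [266. 213.] [4. 6.] 90.0 dep [588.2 -75.8  59.1]
side black [241 170  14   3  25] [247.  170.9] rect [247.5 171. ] [ 2. 13.] 90.0 dep [554.5  93.8  48.4]
side black [230 178  15  39 351] [236.8 197.7] rect [236.8 197. ] [10.6 39.4] 7.4 dep [520.6 -13.8  55.1]
side black [264 178  10   7  17] [269.3 182.6] rect [268.5 181. ] [6. 9.] 90.0 dep [608.7  33.3  56.6]
side black [263 188  10   8  30] [267.5 193.1] rect [267.5 191.5] [7. 9.] 90.0 dep [599.8  -4.2  55.5]
side black [261 199  13   9  37] [266.9 204.6] rect [267. 203.] [ 8. 12.] 90.0 dep [593.3 -47.9  59. ]
side black [261 213  11   6  17] [264.8 217.1] rect [266.  215.5] [10.  5.] 0.0 dep [584.5 -83.5  53.4]
```

```bash
cat >> h.py <<'E'
from scipy.spatial.transform import Rotation as Ro
def delta(target,yaw=None):
    from workcell import ctrl
    o=ctrl.get_obs(); M=Ro.from_euler("xyz",o["tool_rot"])
    print("t",round(o["time"],2),"pos",o["eef_pos"].round(1),"rot",o["tool_rot"].round(3),"F",o["ft_force"].round(1),"q",o["joint_pos"].round(2),"w",round(o["grip_width"],1))
    print("tool cm",(M.inv().apply(np.array(target)-o["eef_pos"])/10).round(2),"twist",None if yaw is None else round(o["tool_rot"][2]-yaw,3))
E
python3 - <<'E'
from h import *
fr=pickle.load(open("fr.pkl","rb"))
T,S=fr["top"],fr["side"]
for n,p,q in(("chime",(287.4,180.5),(266.9,200.7)),("k1",(249.5,174.1),(268.4,179.5)),("k4",(306.2,184),(266,213)),("bar",(271.5,215.9),(236.8,197.5))): print(n,two(T,p,S,q))
print("chime z=62",onz(T,287.4,180.5,62),onz(S,266.9,200.7,62))
print("bar z=55",onz(T,271.5,215.9,55))
delta((595.5,-35.5,110),-0.156)
E
```

```text
chime (array([595.55754341, -35.44266416,  60.22635596]), np.float64(1.7479948585307428))
k1 (array([608.20241928,  43.61649966,  58.41855752]), np.float64(1.4928164235879946))
k4 (array([589.10285226, -74.82322399,  58.37393815]), np.float64(1.8507752790396619))
bar (array([522.1512779 ,  -3.78105533,  46.10887716]), np.float64(2.467380859752841))
chime z=62 [596.13136536 -35.27912782  62.        ] [594.44588409 -37.3389817   62.        ]
bar z=55 [522.50609944  -3.30843212  55.        ]
t 0.1 pos [ 190.7 -488.9  230.8] rot [-3.14  -0.     0.372] F [0.2 1.  0.1] q [-1.42  0.31  1.5   0.    1.33 -0.22] w 85.6
tool cm [ 54.18 -27.52  12.12] twist 0.528
```

Request:
{"method": "jog_arm", "body": {
  "motion": [
    {"claw": 0, "linear": [4.5, -2.3, 0], "twist": 0.04},
    {"claw": 0, "linear": [9, -4.6, 0], "twist": 0.09},
    {"claw": 0, "linear": [13.5, -6.9, 0], "twist": 0.13},
    {"claw": 0, "linear": [18, -9.2, 0], "twist": 0.18},
    {"claw": 0, "linear": [22.6, -11.5, 0], "twist": 0.22},
    {"claw": 0, "linear": [27.1, -13.8, 0], "twist": 0.26},
    {"claw": 0, "linear": [31.6, -16.1, 1], "twist": 0.31},
    {"claw": 0, "linear": [36.1, -18.3, 2], "twist": 0.35},
    {"claw": 0, "linear": [40.6, -20.6, 4], "twist": 0.4},
    {"claw": 0, "linear": [45.2, -22.9, 6], "twist": 0.44},
    {"claw": 0, "linear": [49.7, -25.2, 8], "twist": 0.49},
    {"claw": 0, "linear": [54.2, -27.5, 9], "twist": 0.53}
  ],
  "newtons": 40
}}

```text
time: 1.6
eef_pos: [596.2, -34.2, 139.7]
tool_rot: [-3.14, 0.002, -0.16]
ft_force: [-0.5, -1.1, 0.4]
grip_width: 0.1
```

```bash
python3 -c "
from h import *
delta((595.5,-36,75),-0.156)"
```

```text
t 1.6 pos [596.2 -34.2 139.7] rot [-3.14e+00  2.00e-03 -1.60e-01] F [-0.5 -1.1  0.4] q [-0.25  0.55  1.39  0.    1.2   1.48] w 0.1
tool cm [-0.02  0.2   6.47] twist -0.004
```

Request:
{"method": "jog_arm", "body": {
  "motion": [
    {"claw": 0, "linear": [0, 0.15, 2.5], "twist": 0},
    {"claw": 0, "linear": [0, 0.15, 5], "twist": 0},
    {"claw": 0, "linear": [0, 0.15, 6.3], "twist": 0},
    {"claw": 0, "linear": [0, 0.15, 6.3], "twist": 0},
    {"claw": 0, "linear": [0, 0.15, 6.3], "twist": 0}
  ]
}}

```text
time: 2.22
eef_pos: [596.3, -35.8, 77.8]
tool_rot: [-3.141, 0.001, -0.16]
ft_force: [0.7, 0.6, 0.9]
grip_width: 0.0
```

```bash
python3 -c "
from h import *
from workcell import grab_frame
delta((595.5,-36,62),-0.156)
out=[]
for n,b in(('top',(225,140,335,240)),('side',(215,130,305,230))):
    f=grab_frame(n); out.append(cv2.resize(f['color'][b[1]:b[3],b[0]:b[2],::-1],(400,400),interpolation=cv2.INTER_CUBIC))
cv2.imwrite('pics/a1.png',np.hstack(out))"
```

```text
t 2.23 pos [596.3 -35.8  77.8] rot [-3.141e+00  1.000e-03 -1.600e-01] F [0.7 0.6 0.9] q [-0.26  0.62  1.45  0.    1.07  1.47] w 0.0
tool cm [-0.07  0.04  1.58] twist -0.004
```

View pics/a1.png

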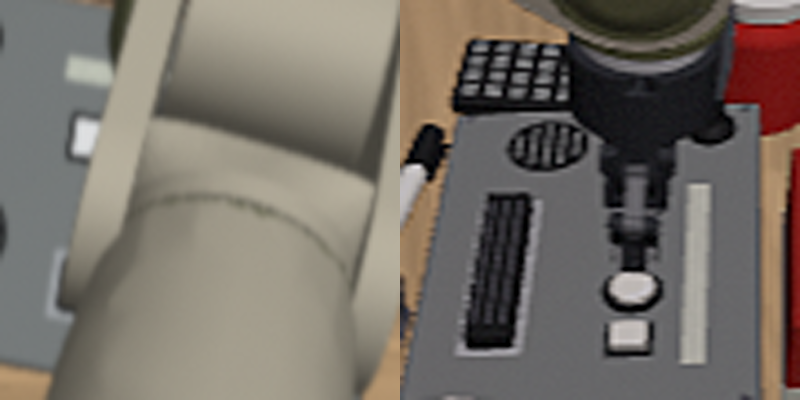

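The side view shows the shut fingertips directly above the round key, at about (632,265) in the picture. The keys beside it are clear. Now I'll lower slowly.

Request:
{"method": "jog_arm", "body": {
  "motion": [
    {"claw": 0, "linear": [0, 0, 0.7], "twist": 0},
    {"claw": 0, "linear": [0, 0, 1.3], "twist": 0},
    {"claw": 0, "linear": [0, 0, 1.5], "twist": 0},
    {"claw": 0, "linear": [0, 0, 1.6], "twist": 0},
    {"claw": 0, "linear": [0, 0, 1.6], "twist": 0}
  ]
}}

```text
time: 2.95
eef_pos: [596.3, -35.7, 61.9]
tool_rot: [-3.141, 0.001, -0.16]
ft_force: [-0.6, -0.2, 2.3]
grip_width: 0.1
```

Request:
{"method": "jog_arm", "body": {
  "motion": [
    {"claw": 0, "linear": [0, 0, 0.15], "twist": 0},
    {"claw": 0, "linear": [0, 0, 0.3], "twist": 0},
    {"claw": 0, "linear": [0, 0, 0.4], "twist": 0},
    {"claw": 0, "linear": [0, 0, 0.4], "twist": 0}
  ]
}}

```text
time: 3.45
eef_pos: [596.7, -35.8, 58.6]
tool_rot: [-3.141, -0.001, -0.16]
ft_force: [-0.5, 0.7, 7.5]
grip_width: 0.3
```

Request:
{"method": "jog_arm", "body": {
  "motion": [
    {"claw": 0, "linear": [0, 0, 0.1], "twist": 0},
    {"claw": 0, "linear": [0, 0, 0.2], "twist": 0},
    {"claw": 0, "linear": [0, 0, 0.2], "twist": 0}
  ]
}}

```text
time: 3.82
eef_pos: [596.8, -35.8, 58.3]
tool_rot: [-3.141, -0.001, -0.159]
ft_force: [-6.3, 0.5, 18.4]
grip_width: -0.1
```

The fingers moved only 0.3 mm more while the force rose to 18 N, so the button is on its stop. That height is also consistent with 5 mm of travel. Next I'll lift off.

Request:
{"method": "jog_arm", "body": {
  "motion": [
    {"claw": 0, "linear": [0, 0, -1], "twist": 0},
    {"claw": 0, "linear": [0, 0, -2.5], "twist": 0},
    {"claw": 0, "linear": [0, 0, -4], "twist": 0},
    {"claw": 0, "linear": [0, 0, -4], "twist": 0}
  ]
}}

```text
time: 4.32
eef_pos: [597.4, -36.0, 99.7]
tool_rot: [-3.141, -0.004, -0.159]
ft_force: [-0.1, -0.2, -0.1]
grip_width: -0.1
```

```bash
python3 -c "
from h import *
from workcell import grab_frame
delta((522.5,-3.5,75),-0.156)
f=grab_frame('side'); cv2.imwrite('pics/a2.png',cv2.resize(f['color'][130:230,215:305,::-1],(450,500),interpolation=cv2.INTER_CUBIC))"
```

```text
t 4.33 pos [597.4 -36.   99.7] rot [-3.141 -0.004 -0.159] F [-0.1 -0.2 -0.1] q [-0.26  0.6   1.43  0.    1.11  1.47] w -0.1
tool cm [-7.92 -2.01  2.44] twist -0.003
```

View pics/a2.png

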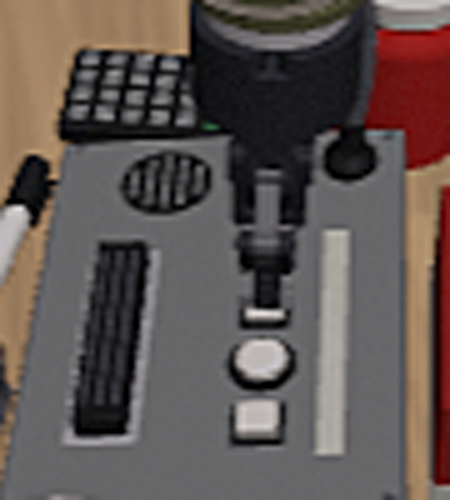

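The picture shows the round key back up at (262,362), with its neighbours undisturbed. I'll move above the bar and let the three seconds pass.

Request:
{"method": "jog_arm", "body": {
  "motion": [
    {"claw": 0, "linear": [-3, -0.8, 0], "twist": 0},
    {"claw": 0, "linear": [-6, -1.5, 0], "twist": 0},
    {"claw": 0, "linear": [-7.9, -2, 0], "twist": 0},
    {"claw": 0, "linear": [-7.9, -2, 1], "twist": 0},
    {"claw": 0, "linear": [-7.9, -2, 2], "twist": 0},
    {"claw": 0, "linear": [-7.9, -2, 2.4], "twist": 0},
    {"claw": 0, "linear": [-7.9, -2, 2.4], "twist": 0},
    {"claw": 0, "linear": [-7.9, -2, 2.4], "twist": 0},
    {"claw": 0, "linear": [-7.9, -2, 2.4], "twist": 0},
    {"claw": 0, "linear": [-7.9, -2, 2.4], "twist": 0},
    {"claw": 0, "linear": [-7.9, -2, 2.4], "twist": 0},
    {"claw": 0, "linear": [-7.9, -2, 2.4], "twist": 0}
  ]
}}

```text
time: 5.88
eef_pos: [522.2, -3.6, 74.6]
tool_rot: [-3.141, -0.002, -0.159]
ft_force: [0.6, -0.3, -0.3]
grip_width: 0.1
```

Request:
{"method": "jog_arm", "body": {
  "motion": [
    {"claw": 0, "linear": [0, 0, 0], "twist": 0},
    {"claw": 0, "linear": [0, 0, 0], "twist": 0},
    {"claw": 0, "linear": [0, 0, 0], "twist": 0},
    {"claw": 0, "linear": [0, 0, 0], "twist": 0},
    {"claw": 0, "linear": [0, 0, 0], "twist": 0},
    {"claw": 0, "linear": [0, 0, 0], "twist": 0},
    {"claw": 0, "linear": [0, 0, 0], "twist": 0},
    {"claw": 0, "linear": [0, 0, 0], "twist": 0},
    {"claw": 0, "linear": [0, 0, 0], "twist": 0},
    {"claw": 0, "linear": [0, 0, 0], "twist": 0},
    {"claw": 0, "linear": [0, 0, 0], "twist": 0},
    {"claw": 0, "linear": [0, 0, 0], "twist": 0}
  ]
}}

```text
time: 7.38
eef_pos: [522.2, -3.6, 74.6]
tool_rot: [-3.141, -0.002, -0.159]
ft_force: [-0.3, -0.9, 0.2]
grip_width: 0.2
```

Request:
{"method": "jog_arm", "body": {
  "motion": [
    {"claw": 0, "linear": [0, 0, 0], "twist": 0},
    {"claw": 0, "linear": [0, 0, 0], "twist": 0},
    {"claw": 0, "linear": [0, 0, 0], "twist": 0},
    {"claw": 0, "linear": [0, 0, 0], "twist": 0},
    {"claw": 0, "linear": [0, 0, 0], "twist": 0},
    {"claw": 0, "linear": [0, 0, 0], "twist": 0}
  ]
}}

```text
time: 8.12
eef_pos: [522.2, -3.6, 74.6]
tool_rot: [-3.141, -0.002, -0.159]
ft_force: [0.2, 0.3, 0.4]
grip_width: 0.1
```

```bash
python3 -c "
from h import *
from workcell import grab_frame
delta((522.5,-3.5,58),-0.156)
f=grab_frame('side'); cv2.imwrite('pics/a3.png',cv2.resize(f['color'][130:230,215:305,::-1],(450,500),interpolation=cv2.INTER_CUBIC))"
```

```text
t 8.12 pos [522.2  -3.6  74.6] rot [-3.141e+00 -2.000e-03 -1.590e-01] F [0.2 0.3 0.4] q [-0.23  0.49  1.69  0.    0.96  1.5 ] w 0.1
tool cm [ 0.03 -0.01  1.66] twist -0.003
```

View pics/a3.png

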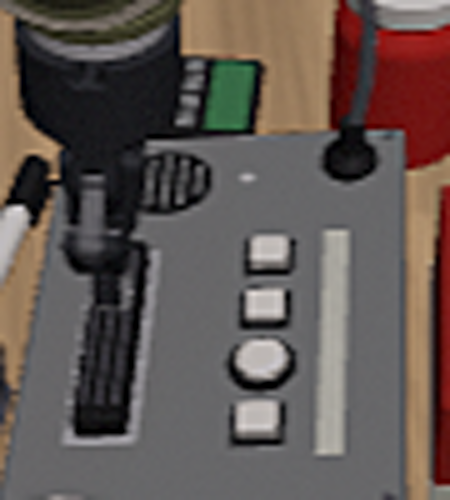

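The fingertips are over the bar at about (108,290) in the picture, and all four keys are up. More than 4 s have passed since the release, so I'll press the bar.

Request:
{"method": "jog_arm", "body": {
  "motion": [
    {"claw": 0, "linear": [0, 0, 0.8], "twist": 0},
    {"claw": 0, "linear": [0, 0, 1.5], "twist": 0},
    {"claw": 0, "linear": [0, 0, 1.9], "twist": 0},
    {"claw": 0, "linear": [0, 0, 2.2], "twist": 0},
    {"claw": 0, "linear": [0, 0, 2.2], "twist": 0}
  ]
}}

```text
time: 8.8
eef_pos: [522.5, -3.6, 52.8]
tool_rot: [-3.141, -0.003, -0.159]
ft_force: [-2.1, 1.1, 6.9]
grip_width: 0.2
```

Request:
{"method": "jog_arm", "body": {
  "motion": [
    {"claw": 0, "linear": [0, 0, 0.15], "twist": 0},
    {"claw": 0, "linear": [0, 0, 0.25], "twist": 0},
    {"claw": 0, "linear": [0, 0, 0.3], "twist": 0},
    {"claw": 0, "linear": [0, 0, 0.3], "twist": 0}
  ]
}}

```text
time: 9.3
eef_pos: [522.8, -3.7, 50.5]
tool_rot: [-3.141, -0.004, -0.159]
ft_force: [-1.4, 1.0, 7.4]
grip_width: 0.2
```

Request:
{"method": "jog_arm", "body": {
  "motion": [
    {"claw": 0, "linear": [0, 0, 0.1], "twist": 0},
    {"claw": 0, "linear": [0, 0, 0.2], "twist": 0},
    {"claw": 0, "linear": [0, 0, 0.2], "twist": 0},
    {"claw": 0, "linear": [0, 0, 0.2], "twist": 0}
  ]
}}

```text
time: 9.8
eef_pos: [522.9, -3.7, 50.1]
tool_rot: [-3.141, -0.005, -0.159]
ft_force: [-7.8, 1.2, 20.9]
grip_width: -0.1
```

On the stop at 21 N. I'll ease off to about 15 N.

Request:
{"method": "jog_arm", "body": {
  "motion": [
    {"claw": 0, "linear": [-0.02, 0, 0.12], "twist": 0},
    {"claw": 0, "linear": [-0.02, 0, 0.12], "twist": 0},
    {"claw": 0, "linear": [-0.02, 0, 0.12], "twist": 0},
    {"claw": 0, "linear": [-0.02, 0, 0.12], "twist": 0}
  ]
}}

```text
time: 10.3
eef_pos: [522.9, -3.7, 50.2]
tool_rot: [3.141, -0.005, -0.159]
ft_force: [-6.0, 0.4, 16.8]
grip_width: -0.1
```

```bash
python3 -c "
from h import *
from workcell import grab_frame,ctrl
delta((522.5,-3.5,50),-0.156)
f=grab_frame('side'); cv2.imwrite('pics/a4.png',cv2.resize(f['color'][130:230,215:305,::-1],(450,500),interpolation=cv2.INTER_CUBIC))
print(ctrl.get_obs()['ft_force'],ctrl.get_obs()['eef_pos'])"
```

```text
t 10.3 pos [522.9  -3.7  50.2] rot [ 3.141 -0.005 -0.159] F [-6.   0.4 16.8] q [-0.23  0.52  1.71  0.    0.9   1.5 ] w -0.1
tool cm [-0.04 -0.01  0.02] twist -0.003
[-6.13557689  1.73370292 17.43115041] [522.89568605  -3.67577943  50.22628634]
```

View pics/a4.png

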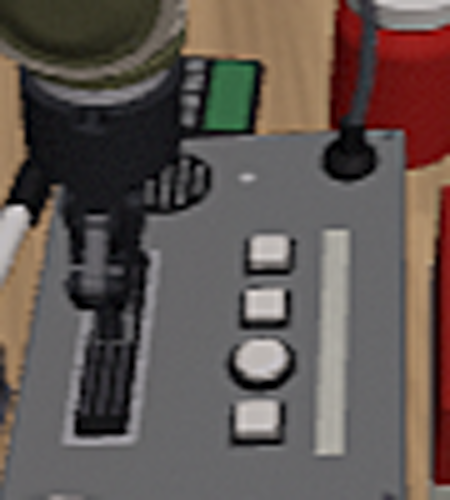

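Holding on the stop: the bar is visibly lower and the keys are untouched. The total force is about 18 N, so I'll trim it slightly to sit mid-range.

Request:
{"method": "jog_arm", "body": {
  "motion": [
    {"claw": 0, "linear": [-0.02, 0, 0.09], "twist": 0},
    {"claw": 0, "linear": [-0.02, 0, 0.09], "twist": 0},
    {"claw": 0, "linear": [-0.02, 0, 0.09], "twist": 0},
    {"claw": 0, "linear": [-0.02, 0, 0.09], "twist": 0}
  ]
}}

```text
time: 10.85
eef_pos: [522.9, -3.7, 50.3]
tool_rot: [3.141, -0.006, -0.158]
ft_force: [-4.0, 0.3, 11.8]
grip_width: 0.1
```

Request:
{"method": "jog_arm", "body": {
  "motion": [
    {"claw": 0, "linear": [0, 0, 0.11], "twist": 0},
    {"claw": 0, "linear": [0, 0, 0.11], "twist": 0},
    {"claw": 0, "linear": [0, 0, 0.11], "twist": 0},
    {"claw": 0, "linear": [0, 0, 0.11], "twist": 0}
  ]
}}

```text
time: 11.35
eef_pos: [522.9, -3.7, 50.3]
tool_rot: [3.141, -0.006, -0.158]
ft_force: [-5.7, 0.6, 15.2]
grip_width: 0.5
```

```bash
python3 -c "
from workcell import ctrl
o=ctrl.get_obs();print(o['ft_force'],o['eef_pos']);print(ctrl.hand_in())"
```

```text
[-5.69540311  0.64881981 15.18769698] [522.88698143  -3.67427127  50.25930598]
the job is handed in; nothing more can be done
None
```

I pressed the round chime button (third key from the left) to its stop and let it come back up. I left all keys alone for over 4 s, then pressed the talk bar to its stop. The job was handed in at about 11.4 s with the bar still held down.

- **Chime:** the force reached 18 N with almost no further movement, and a picture after lift-off showed the button back up.
- **Talk bar:** it was held on its stop with about 15 N downward, plus about 6 N of sideways drag. The force briefly reached about 22 N in total before I eased it off.
- **Surroundings:** the last picture showed the square keys up and the microphone untouched. The two cameras' ray crossing put the bar's top about 9 mm lower than the depth reading. I used the depth value, and contact with the bar bore it out.

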